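Sweep the broken planter off the ware board

ROBOT

A 7-joint arm with a two-finger parallel gripper is mounted at the origin on the work surface. World frame = base frame: x ahead of the robot, y to its left, z up, the work surface at z = 0. Lengths are in m, angles in rad, forces in N, time in s.
With the tool pointing down it reaches from about 0.4 to 0.85 m from the base axis. Payload 10.4 kg.
Tool frame: the origin (TCP) lies at the very end of the fingers, on their centre line; the grasp point (between the pads) lies 19 mm behind it; z points along the fingers, y is the direction in which the jaws open and shut (so a half turn about z gives the same grasp; the last joint's range is limited). The gripper opens to 87 mm and grips with 3 to 60 N. Pads are 19 mm wide; open, the fingers measure 117 mm over their backs; the gripper's body (75 mm by 190 mm) begins 51 mm behind the grasp point.
Start: joints at [1.21, 0.332, -0.065, 1.46, 0.022, 1.35, -0.088], TCP at [0.207, -0.59, 0.223] pointing down, gripper open.
Joint ranges: [-2.6, 2.6], [-0.5, 2.12], [-1.47, 1.34], [0.16, 2.42], [-1.27, 4.41], [0.06, 2.06], [-2.6, 2.6]. Speed limits (rad/s): [2.22, 2.22, 2.79, 2.79, 3.14, 3.14, 3.14].

INTERFACE

Orientations are given as a unit quaternion [x, y, z, w].
In Python, from bench import read_state, imaging, r gives the robot as it stands. The module is installed in compiled form; this text tells all that it offers.
- The arm moves only by the tool move_arm, never from a script. Its argument "series" is a list of rows, each a list of 4 numbers: the shift along the tool's x, y, z in m, then the turn about the tool's z in rad. In form: [[x, y, z, roll], ...]. A call has 1 to 20 rows; each row is the pose to reach, as a shift and turn from the pose commanded when the call began, along the tool's axes at that moment; what a row does not reach only later rows make up. A row lasts 1/10 s, in which the tool goes at most 50 mm and 8.59 degrees, less where a joint would pass 70% of its speed; a pose out of reach is approached as far as the arm can. A call with a gripper value outside its range is refused whole. "claw" is the gripper's target within -1 to 1 (fully open at 1, half-way at 0, shut at -1), set as the call begins (left out, the last holds). The fingers move at their own pace and stop on an object; "newtons" is the grip in N (left out, the last holds). Time passes only in rows, so rows that repeat a pose let the fingers close. It gives the time, the measured TCP pose, the force and the opening at its end, in the units of the state.
- read_state(): the state, without advancing time (a new reading comes with each control period).
- imaging.camera(name): name is "side" or "top" or "wrist"; returns (picture, depth): 384x512x3 uint8, red, green, blue; 384x512 float32, m along the optical axis (not along the pixel's ray), 0 where there is no reading.
- imaging.get_calibration(name): a dict with "camera_matrix" (3x3 intrinsics, pixels), "R" (3x3) and "t" (3): a world point X has camera coordinates R X + t. Camera axes: x right, y down, z forward; pixel columns grow to the right and rows downward; lengths in m; the calibration is good to about 2 mm. A picture is of the moment at which its call begins: read the wrist's pose just before it. get_calibration takes no time and is no camera call; for the wrist camera it gives the pose at the moment of the call.
- r.close_job(): hands the job in, once; it reports no verdict.
The state is a dict: "time": time; "joint_positions": joint angles; "joint_vel": joint speeds; "joint_torque": joint torques, N m; "ee_pos": TCP position; "eef_rot": TCP orientation; "ft_force": force on the tool from outside, world axes, zero at the start; "torque": the same for the moment, N m; "width": finger opening in m.
Only numpy, scipy, OpenCV 4.12 (cv2) and the standard library are available. Lean on these libraries where they do the work, as an engineer would, in place of code of your own. Each camera call takes 0.05 s, during which the arm holds its last target.

TASK

A biscuit-fired planter has broken on the raised ware board: sweep all four shards along the board with the fingers and over its end, into the empty scrap tray that stands against that end (not into the tray of kiln posts at the other end). The edges are sharp, so only push the shards, never pick one up, and leave the whole cup, the whole bowl and the wooden rib on the board where they are.

Things in the scene. Friction and masses are not known exactly. Their poses are not given: they have to be found in the camera images.
- board: Ware board: a plywood sheet on two battens, fixed. 300 mm along its own x, 320 mm along its own y, its flat top 60 mm above the bench, no raised edges. Origin: centre of its underside, at bench height, z up. One tray stands at each of its two y ends (edges at y = -160 and +160 mm of the board); which tray is at which end varies.
- scrap_tray: Empty scrap tray, grey plastic, fixed, with the same yaw as the board. 330 mm along x, 150 mm along y, 34 mm high, walls and floor 4 mm. Its near side is tucked 15 mm under the overhanging end of the board, so what is pushed over that edge falls into it; its rim is 26 mm lower than the board's top. Origin: centre of its underside, z up.
- post_tray: Second grey tray, same size, at the opposite end of the board, holding white ceramic kiln posts (square bars and round rods, up to 43 mm above the bench). Nothing goes in here. Origin: centre of its underside.
- shard_rim: Loose shard of the planter's rim, terracotta, 40 x 55 mm, 9 mm thick with a lip 4 mm thicker along one edge, curved (outer radius 80 mm), lying on the board arched side up, about 17 mm high; any yaw. Weighs 20 to 60 g as all the shards do, slides without rolling. Origin: middle of its underside, z up, pot axis along x.
- shard_wall: Loose shard of the planter's wall, terracotta, ragged, 50 x 54 mm, 9 mm thick, curved, lying arched side up, about 13 mm high; any yaw. Origin: middle of its underside.
- shard_small: Loose small shard of the wall, terracotta, 39 x 36 mm, 9 mm thick, lying arched side up, about 11 mm high; any yaw. Origin: middle of its underside.
- shard_base: Loose shard of the planter's foot, terracotta: a flat wedge-shaped piece 45 x 55 mm and 10 mm thick with a broken stub of wall, up to 24 mm high, along its curved edge; any yaw. Origin: middle of its underside. No part of any shard lies more than 35 mm from its origin; the shards lie in two rows along the board's y, about 95 mm either side of its middle line.
- cup: Whole terracotta cup standing on the board's middle line, 56 mm across, 50 mm high, loose. Stays where it is. Origin: centre of its underside.
- bowl: Whole terracotta bowl standing on the board's middle line, 66 mm across, 38 mm high, loose. Stays where it is. Origin: centre of its underside.
- rib: D-shaped wooden throwing rib, 56 x 34 mm, 6 mm thick, lying flat on the board's middle line between cup and bowl, loose. Stays where it is. Origin: about its middle, at its underside.
Things that resemble listed ones, but are neither listed nor needed, are in the scene too. What is shaped like the shard_base but blue, grey or white is not meant.

How it is judged:
By the outcome, as a careful person would: the job done as asked, in the order asked, and still so for the second after the job is handed in, with the robot touching nothing.
It also fails if it takes over 72 s, if anything falls off the work surface, if the arm or the gripper's body presses on something with over 40 N, if the wrist force passes 120 N, or if a joint passes its speed limit or range.

## Working session

There is one attempt and no reset: what is moved stays moved. The work goes in short steps, Python scripts to look and compute and a tool call to move; the robot and the scene stay as the last step left them, time stands still between calls to the robot, and variables do not carry over. Pictures are saved under pics/ and viewed, and the job is handed in when it is done.

Besides the shell and the picture viewer there is one more tool, called after "Request:" as a command line: name --pt "numbers of a row" for each row, then --argument value for the rest. move_arm: Moves the arm, as the interface text tells. Its arguments: {"type":"object","properties":{"series":{"type":"array","items":{"type":"array","items":{"type":"number"}}},"claw":{"type":"number"},"newtons":{"type":"number"}},"required":["series"]}

```bash
mkdir -p pics; ls; python3 - <<'E'
from bench import read_state, imaging, r
import cv2,numpy as np
s=read_state();print(s['time'],s['ee_pos'],s['eef_rot'],s['width'])
for n in ['top','side']:
    p,d=imaging.camera(n)
    cv2.imwrite(f'pics/{n}0.png',p[:,:,::-1]);np.save(f'{n}0d.npy',d)
    c=imaging.get_calibration(n);print(n,c)
E
```

```text
pics
0.0 [ 0.20699296 -0.58931674  0.22176053] [ 9.85772083e-01  1.68086045e-01 -1.36932423e-04 -6.80889602e-04] 0.08677424541724392
top {'camera_matrix': array([[381.48085223,   0.        , 261.65695888],
       [  0.        , 381.48085223, 196.20818363],
       [  0.        ,   0.        ,   1.        ]]), 'R': array([[-0.01309628, -0.99892795, -0.04440091],
       [-0.9910439 ,  0.01886887, -0.13219668],
       [ 0.13289276,  0.04227197, -0.99022856]]), 't': array([0.03938114, 0.61340693, 0.65607244])}
side {'camera_matrix': array([[379.67731361,   0.        , 253.46598526],
       [  0.        , 379.67731361, 193.239596  ],
       [  0.        ,   0.        ,   1.        ]]), 'R': array([[-9.85511920e-01, -1.69604100e-01, -8.39530421e-04],
       [-1.21233123e-01,  7.07888950e-01, -6.95841766e-01],
       [ 1.18611911e-01, -6.85658576e-01, -7.18194633e-01]]), 't': array([0.58448744, 0.12372302, 0.66659903])}
```

View pics/top0.png

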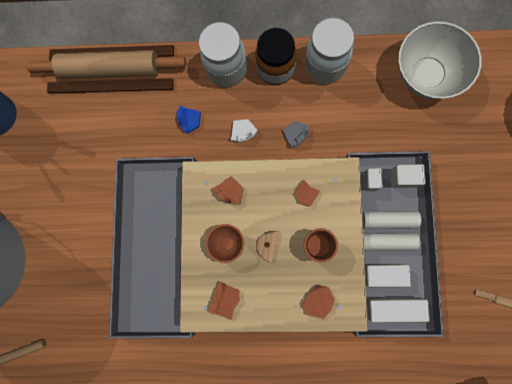

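View pics/side0.png

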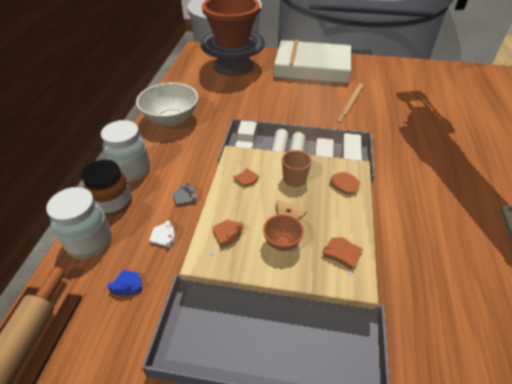

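The top view shows the empty scrap tray on the left at columns 113–192 (world +y) and the post tray on the right. The four terracotta shards are near (230,190), (306,193), (225,300) and (318,302). The bowl is at (225,243), the rib at (268,246) and the cup at (320,245). The blue (188,119), white (242,130) and grey (295,133) pieces are decoys on the bench.

```bash
cat > h.py <<'E'
from bench import read_state, imaging, r
import cv2,numpy as np
def rays(c,px,z):
    K,R,t=c['camera_matrix'],c['R'],c['t']
    px=np.atleast_2d(np.asarray(px,float)); d=np.c_[px,np.ones(len(px))]@np.linalg.inv(K).T@R
    o=-R.T@t
    return o+d*((z-o[2])/d[:,2])[:,None]
def mask(p):
    h=cv2.cvtColor(p,cv2.COLOR_RGB2HSV)
    return (((h[...,0]<10)|(h[...,0]>172))&(h[...,1]>130)&(h[...,2]>60)).astype(np.uint8)
E
python3 - <<'E'
from h import *
p=cv2.imread('pics/top0.png')[:,:,::-1].copy();d=np.load('top0d.npy')
c=imaging.get_calibration('top');K,R,t=c['camera_matrix'],c['R'],c['t']
v,u=np.mgrid[:384,:512]
W=((np.stack([(u-K[0,2])/K[0,0]*d,(v-K[1,2])/K[1,1]*d,d],-1)-t)@R)
np.save('W0.npy',W)
# board
bm=((abs(W[...,2]-.06)<.008)&(d>0)).astype(np.uint8)
n,l,s,ce=cv2.connectedComponentsWithStats(bm)
i=1+np.argmax(s[1:,4]);cn=max(cv2.findContours((l==i).astype(np.uint8),0,2)[0],key=cv2.contourArea)
Xb=rays(c,cn[:,0],.06);rc=cv2.minAreaRect((Xb[:,:2]*1000).astype(np.float32));print('board',rc, np.median(W[l==i],0))
m=mask(p)
n,l,s,ce=cv2.connectedComponentsWithStats(m)
for i in range(1,n):
    if s[i,4]<60: continue
    pt=np.argwhere(l==i)[:,::-1];X=rays(c,pt,.068);
    zz=W[l==i][:,2]
    print(s[i],ce[i].round(),'ctr',X[:,:2].mean(0).round(3),'x',X[:,0].min().round(3),X[:,0].max().round(3),'y',X[:,1].min().round(3),X[:,1].max().round(3),'z',np.percentile(zz,[5,50,98]).round(3))
# jars heights
for q in [(222,40),(276,45),(330,40),(440,45),(188,119)]:print(q,W[q[1],q[0]].round(3))
print('max z in x rng',W[(d>0)&(abs(u-270)<180)&(v>150)][:,2].max())
cv2.imwrite('pics/crop0.png',cv2.resize(p[140:350,100:450,::-1],None,fx=2.2,fy=2.2,interpolation=2))
E
```

```text
board ((528.5227661132812, 13.822463989257812), (298.7327880859375, 318.6537780761719), 0.06793317943811417) [0.52341363 0.00886496 0.0591887 ]
[213 177  30  27 488] [229. 191.] ctr [0.621 0.086] x 0.599 0.646 y 0.063 0.115 z [0.067 0.07  0.083]
[295 181  24  24 340] [306. 193.] ctr [ 0.614 -0.049] x 0.595 0.636 y -0.07 -0.03 z [0.067 0.069 0.072]
[ 206  225   38   37 1062] [224. 243.] ctr [0.53  0.095] x 0.499 0.561 y 0.062 0.127 z [0.064 0.078 0.098]
[304 229  34  33 593] [318. 245.] ctr [ 0.524 -0.067] x 0.497 0.551 y -0.1 -0.043 z [0.063 0.065 0.111]
[209 283  30  36 691] [224. 301.] ctr [0.432 0.095] x 0.403 0.462 y 0.071 0.121 z [0.068 0.071 0.077]
[304 286  30  32 699] [319. 302.] ctr [ 0.429 -0.065] x 0.404 0.455 y -0.09 -0.041 z [0.068 0.071 0.074]
(222, 40) [0.885 0.093 0.105]
(276, 45) [ 0.885 -0.002  0.083]
(330, 40) [ 0.878 -0.096  0.104]
(440, 45) [ 0.907 -0.321  0.02 ]
(188, 119) [0.776 0.175 0.009]
max z in x rng 0.11186158400777527
```

View pics/crop0.png

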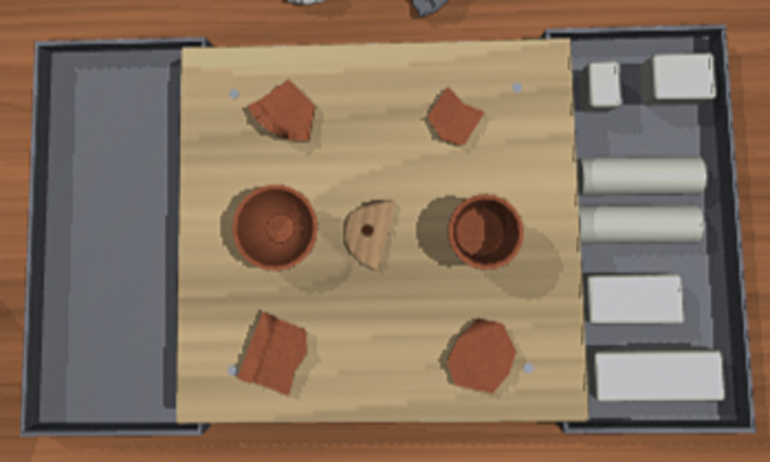

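Nearest to the scrap tray, the rim shard (low x) and the base shard (high x, stub up to z 83 mm) go first; the wall and small shards go after them. The crop confirms these choices, since the board shards are all terracotta. The board centre is at (0.528, 0.014), yaw about 0, and the edge on the scrap-tray side is at y = 0.174. Next I turn the tool so the jaws span world x and set a finger gap of about 25 mm.

Request:
move_arm --pt "0.035 -0.024 0 -0.123" --pt "0.07 -0.048 0 -0.247" --pt "0.105 -0.071 0 -0.37" --pt "0.139 -0.095 0 -0.493" --pt "0.174 -0.119 0 -0.617" --pt "0.209 -0.143 0 -0.74" --pt "0.244 -0.167 0 -0.863" --pt "0.279 -0.19 0 -0.986" --pt "0.314 -0.214 0 -1.11" --pt "0.349 -0.238 0 -1.233" --pt "0.349 -0.238 0 -1.233" --pt "0.349 -0.238 0 -1.233" --pt "0.349 -0.238 0 -1.233" --claw -0.43 --newtons 20

```text
time: 1.4
ee_pos: [0.4568, -0.2505, 0.2223]
eef_rot: [0.708, 0.706, -0.0, -0.0]
ft_force: [0.3, 0.2, 0.5]
width: 0.0247
```

Request:
move_arm --pt "0.04 -0.004 0.01 0" --pt "0.085 -0.008 0.02 0" --pt "0.13 -0.012 0.03 0" --pt "0.175 -0.016 0.04 0" --pt "0.22 -0.02 0.05 0" --pt "0.265 -0.024 0.06 0" --pt "0.295 -0.025 0.07 0" --pt "0.295 -0.025 0.09 0" --pt "0.295 -0.025 0.11 0" --pt "0.295 -0.025 0.13 0" --pt "0.295 -0.025 0.145 0" --pt "0.295 -0.025 0.15 0" --pt "0.295 -0.025 0.155 0" --pt "0.295 -0.025 0.155 0"

```text
time: 2.8
ee_pos: [0.4326, 0.045, 0.0675]
eef_rot: [0.708, 0.707, -0.0, 0.0]
ft_force: [0.6, 0.8, 0.1]
width: 0.0249
```

```bash
python3 - <<'E'
from h import *
s=read_state();print(s['ee_pos'],s['ft_force'])
p,d=imaging.camera('side');cv2.imwrite('pics/side1.png',p[:,:,::-1])
E
```

```text
[0.43261372 0.04499828 0.06752693] [0.55441437 0.79174341 0.11337103]
```

View pics/side1.png

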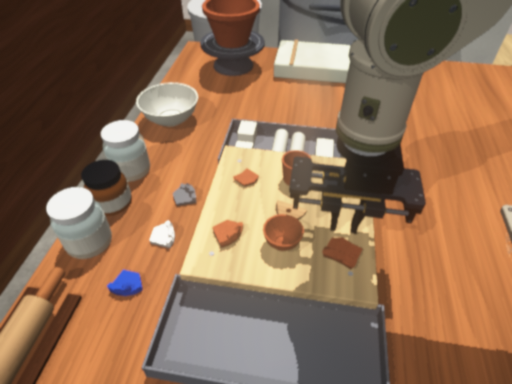

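The fingers (around (340,215)) stand just behind the rim shard (342,250) and clear the bowl. Next I push it over the end.

Request:
move_arm --pt "0 0 0.003 0" --pt "0.008 0 0.003 0" --pt "0.016 0 0.003 0" --pt "0.024 0 0.003 0" --pt "0.032 0 0.003 0" --pt "0.04 0 0.003 0" --pt "0.048 0 0.003 0" --pt "0.056 0 0.003 0" --pt "0.064 0 0.003 0" --pt "0.072 0 0.003 0" --pt "0.08 0 0.003 0" --pt "0.088 0 0.003 0" --pt "0.096 0 0.003 0" --pt "0.104 0 0.003 0" --pt "0.112 0 0.003 0" --pt "0.12 0 0.003 0" --pt "0.128 0 0.003 0" --pt "0.136 0 0.003 0" --pt "0.144 0 0.003 0" --pt "0.152 0 0.003 0"

```text
time: 4.85
ee_pos: [0.4325, 0.1982, 0.0645]
eef_rot: [0.707, 0.707, -0.0, 0.0]
ft_force: [0.5, 0.4, -0.6]
width: 0.0246
```

Request:
move_arm --pt "0.007 0 0 0" --pt "0.007 0 0 0" --pt "0.007 0 0 0"

```text
time: 5.15
ee_pos: [0.4325, 0.2045, 0.0645]
eef_rot: [0.707, 0.707, -0.0, 0.0]
ft_force: [-0.1, -0.5, 0.3]
width: 0.0247
```

```bash
python3 - <<'E'
from h import *
s=read_state();print(s['ee_pos'],s['ft_force'])
p,d=imaging.camera('side');cv2.imwrite('pics/side2.png',p[:,:,::-1])
E
```

```text
[0.43249347 0.20450897 0.06445114] [-0.05345187 -0.49667004  0.31940799]
```

View pics/side2.png

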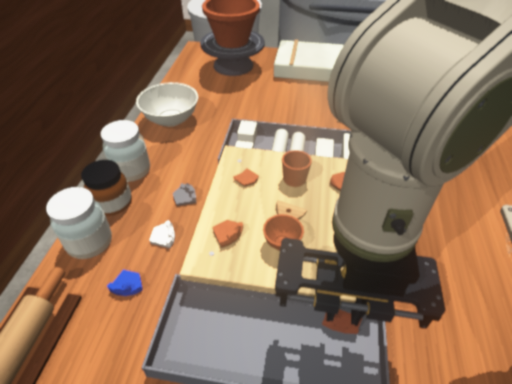

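The rim shard is in the scrap tray, at (345,322). Next is the wall shard in the same row: lift, go back behind it to y = −0.116, and come down.

Request:
move_arm --pt "0 0 -0.03 0" --pt "0 0 -0.065 0" --pt "-0.02 0 -0.085 0" --pt "-0.06 0 -0.085 0" --pt "-0.1 0 -0.085 0" --pt "-0.145 0 -0.085 0" --pt "-0.19 0 -0.085 0" --pt "-0.235 0 -0.085 0" --pt "-0.275 -0.003 -0.085 0" --pt "-0.31 -0.003 -0.085 0" --pt "-0.32 -0.003 -0.085 0" --pt "-0.32 -0.003 -0.06 0" --pt "-0.32 -0.003 -0.035 0" --pt "-0.32 -0.003 -0.015 0" --pt "-0.32 -0.003 -0.005 0" --pt "-0.32 -0.003 0 0" --pt "-0.32 -0.003 0 0"

```text
time: 6.9
ee_pos: [0.4296, -0.1153, 0.0646]
eef_rot: [0.707, 0.707, -0.0, -0.0]
ft_force: [-0.0, 0.2, -0.2]
width: 0.0247
```

Request:
move_arm --pt "0.008 0 0 0" --pt "0.016 0 0 0" --pt "0.024 0 0 0" --pt "0.032 0 0 0" --pt "0.04 0 0 0" --pt "0.048 0 0 0" --pt "0.056 0 0 0" --pt "0.064 0 0 0" --pt "0.072 0 0 0" --pt "0.08 0 0 0" --pt "0.088 0 0 0" --pt "0.096 0 0 0" --pt "0.104 0 0 0" --pt "0.112 0 0 0" --pt "0.12 0 0 0" --pt "0.128 0 0 0" --pt "0.136 0 0 0" --pt "0.144 0 0 0" --pt "0.152 0 0 0" --pt "0.16 0 0 0"

```text
time: 8.9
ee_pos: [0.4295, 0.0452, 0.0645]
eef_rot: [0.707, 0.707, -0.0, 0.0]
ft_force: [-0.1, -0.7, -0.4]
width: 0.0247
```

```bash
python3 - <<'E'
from h import *
s=read_state();print(s['ee_pos'],s['ft_force'])
p,d=imaging.camera('side');cv2.imwrite('pics/side3.png',p[:,:,::-1])
E
```

```text
[0.42953553 0.0451652  0.06453318] [-0.13587522 -0.66414165 -0.4077954 ]
```

View pics/side3.png

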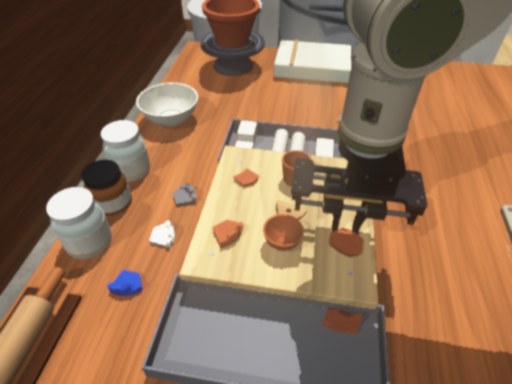

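The wall shard (347,242) sits in front of the fingers, centred. The rim lies in the tray at (343,320). I carry on with the push.

Request:
move_arm --pt "0.008 0 0 0" --pt "0.016 0 0 0" --pt "0.024 0 0 0" --pt "0.032 0 0 0" --pt "0.04 0 0 0" --pt "0.048 0 0 0" --pt "0.056 0 0 0" --pt "0.064 0 0 0" --pt "0.072 0 0 0" --pt "0.08 0 0 0" --pt "0.088 0 0 0" --pt "0.096 0 0 0" --pt "0.104 0 0 0" --pt "0.112 0 0 0" --pt "0.12 0 0 0" --pt "0.128 0 0 0" --pt "0.136 0 0 0" --pt "0.144 0 0 0" --pt "0.152 0 0 0" --pt "0.16 0 0 0"

```text
time: 10.95
ee_pos: [0.4296, 0.2052, 0.0645]
eef_rot: [0.707, 0.707, -0.0, 0.0]
ft_force: [0.2, -0.1, 0.5]
width: 0.0246
```

```bash
python3 - <<'E'
from h import *
s=read_state();print(s['ee_pos'],s['ft_force'])
p,d=imaging.camera('side');cv2.imwrite('pics/side4.png',p[:,:,::-1])
E
```

```text
[0.42955598 0.20518291 0.0645181 ] [ 0.16682467 -0.11541318  0.48556851]
```

View pics/side4.png

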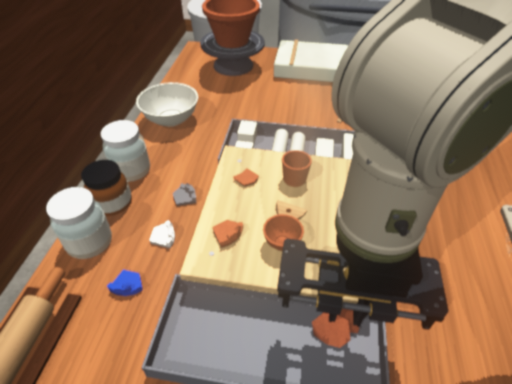

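Both low-x shards are in the tray at (335,325). Next is the base shard: lift to z ≈ 0.16, cross over, and come down at (0.620, 0.038).

Request:
move_arm --pt "0 0 -0.035 0" --pt "0 0 -0.07 0" --pt "0 0 -0.1 0" --pt "-0.03 0.034 -0.1 0" --pt "-0.06 0.068 -0.1 0" --pt "-0.09 0.102 -0.1 0" --pt "-0.12 0.136 -0.1 0" --pt "-0.147 0.167 -0.1 0" --pt "-0.162 0.185 -0.1 0" --pt "-0.167 0.19 -0.09 0" --pt "-0.167 0.19 -0.06 0" --pt "-0.167 0.19 -0.03 0" --pt "-0.167 0.19 -0.01 0" --pt "-0.167 0.19 0 0" --pt "-0.167 0.19 0 0"

```text
time: 12.5
ee_pos: [0.6183, 0.0381, 0.0632]
eef_rot: [0.707, 0.707, -0.001, -0.001]
ft_force: [0.7, 0.1, 0.3]
width: 0.0249
```

```bash
python3 - <<'E'
from h import *
s=read_state();print(s['ee_pos'],s['ft_force'])
p,d=imaging.camera('side');cv2.imwrite('pics/side5.png',p[:,:,::-1])
E
```

```text
[0.61825506 0.03812201 0.06315463] [0.67696728 0.06934803 0.25454096]
```

View pics/side5.png

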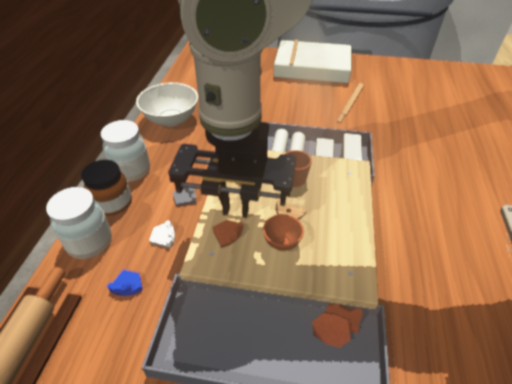

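The fingers (235,210) stand behind the base shard (227,232), a few mm towards the bowl side. I shift 5 mm outward and push.

Request:
move_arm --pt "0 0.005 -0.001 0" --pt "0.007 0.005 -0.001 0" --pt "0.014 0.005 -0.001 0" --pt "0.021 0.005 -0.001 0" --pt "0.028 0.005 -0.001 0" --pt "0.035 0.005 -0.001 0" --pt "0.042 0.005 -0.001 0" --pt "0.049 0.005 -0.001 0" --pt "0.056 0.005 -0.001 0" --pt "0.063 0.005 -0.001 0" --pt "0.07 0.005 -0.001 0"

```text
time: 13.65
ee_pos: [0.6246, 0.108, 0.0655]
eef_rot: [0.707, 0.707, -0.0, 0.0]
ft_force: [1.0, -1.2, 0.7]
width: 0.0247
```

```bash
python3 - <<'E'
from h import *
s=read_state();print(s['ee_pos'],s['ft_force'])
p,d=imaging.camera('side');cv2.imwrite('pics/side6.png',p[:,:,::-1])
E
```

```text
[0.62458526 0.10803678 0.06554534] [ 1.04297583 -1.16945776  0.66154323]
```

View pics/side6.png

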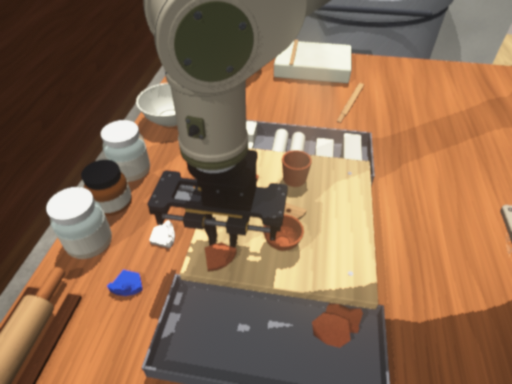

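The base shard (220,257) stays in front of the fingers, so I push on over the edge.

Request:
move_arm --pt "0.007 0 0 0" --pt "0.014 0 0 0" --pt "0.021 0 0 0" --pt "0.028 0 0 0" --pt "0.035 0 0 0" --pt "0.042 0 0 0" --pt "0.049 0 0 0" --pt "0.056 0 0 0" --pt "0.063 0 0 0" --pt "0.07 0 0 0" --pt "0.077 0 0 0" --pt "0.084 0 0 0" --pt "0.091 0 0 0" --pt "0.098 0 0 0" --pt "0.098 0 0 0"

```text
time: 15.2
ee_pos: [0.6242, 0.2071, 0.0656]
eef_rot: [0.707, 0.708, 0.0, -0.0]
ft_force: [0.0, 0.2, 0.3]
width: 0.0248
```

```bash
python3 - <<'E'
from h import *
s=read_state();print(s['ee_pos'],s['ft_force'])
p,d=imaging.camera('side');cv2.imwrite('pics/side7.png',p[:,:,::-1])
E
```

```text
[0.62419405 0.20713194 0.06556778] [0.03367846 0.21671173 0.25869142]
```

View pics/side7.png

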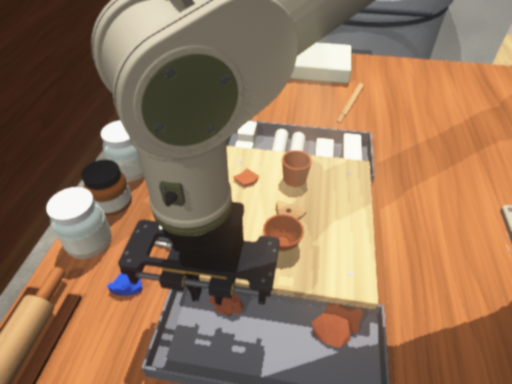

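The base shard has dropped into the tray (228,305). Last is the small shard, with a narrower finger gap of 18 mm.

Request:
move_arm --pt "0 0 -0.035 0" --pt "0 0 -0.07 0" --pt "-0.02 0 -0.09 0" --pt "-0.06 0 -0.09 0" --pt "-0.1 -0.003 -0.09 0" --pt "-0.145 -0.006 -0.09 0" --pt "-0.19 -0.009 -0.09 0" --pt "-0.235 -0.009 -0.09 0" --pt "-0.275 -0.009 -0.09 0" --pt "-0.3 -0.009 -0.09 0" --pt "-0.302 -0.009 -0.07 0" --pt "-0.302 -0.009 -0.04 0" --pt "-0.302 -0.009 -0.015 0" --pt "-0.302 -0.009 0 0" --pt "-0.302 -0.009 0.001 0" --pt "-0.302 -0.009 0.001 0" --claw -0.59

```text
time: 16.85
ee_pos: [0.6159, -0.0966, 0.0652]
eef_rot: [0.707, 0.707, 0.0, 0.0]
ft_force: [0.1, -0.2, 1.5]
width: 0.0179
```

Request:
move_arm --pt "0.007 0 0 0" --pt "0.014 0 0 0" --pt "0.021 0 0 0" --pt "0.028 0 0 0" --pt "0.035 0 0 0" --pt "0.042 0 0 0" --pt "0.049 0 0 0" --pt "0.056 0 0 0" --pt "0.063 0 0 0" --pt "0.07 0 0 0" --pt "0.077 0 0 0" --pt "0.084 0 0 0"

```text
time: 18.05
ee_pos: [0.6156, -0.0119, 0.0646]
eef_rot: [0.707, 0.707, -0.0, 0.0]
ft_force: [0.2, -0.3, 0.3]
width: 0.0179
```

```bash
python3 - <<'E'
from h import *
s=read_state();print(s['ee_pos'],s['ft_force'])
p,d=imaging.camera('side');cv2.imwrite('pics/side8.png',p[:,:,::-1])
E
```

```text
[ 0.61556659 -0.01193055  0.06455631] [ 0.18060987 -0.30261791  0.34959285]
```

View pics/side8.png

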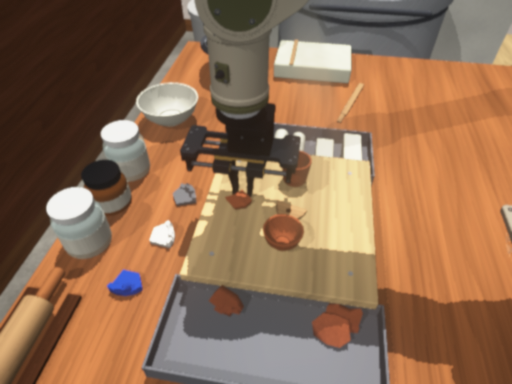

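The small shard (239,200) is centred in front of the fingers. I continue the push in two calls.

Request:
move_arm --pt "0.007 0 0 0" --pt "0.014 0 0 0" --pt "0.021 0 0 0" --pt "0.028 0 0 0" --pt "0.035 0 0 0" --pt "0.042 0 0 0" --pt "0.049 0 0 0" --pt "0.056 0 0 0" --pt "0.063 0 0 0" --pt "0.07 0 0 0" --pt "0.077 0 0 0" --pt "0.084 0 0 0" --pt "0.091 0 0 0" --pt "0.098 0 0 0" --pt "0.105 0 0 0" --pt "0.112 0 0 0" --pt "0.119 0 0 0" --pt "0.126 0 0 0" --pt "0.133 0 0 0" --pt "0.14 0 0 0"

```text
time: 20.1
ee_pos: [0.6155, 0.1281, 0.0645]
eef_rot: [0.707, 0.707, -0.0, 0.0]
ft_force: [-0.3, -0.5, 0.1]
width: 0.0178
```

```bash
python3 - <<'E'
from h import *
s=read_state();print(s['ee_pos'],s['ft_force'])
p,d=imaging.camera('side');cv2.imwrite('pics/side9.png',p[:,:,::-1])
E
```

```text
[0.61553325 0.12807209 0.06451739] [-0.34357224 -0.5382504   0.12135005]
```

View pics/side9.png

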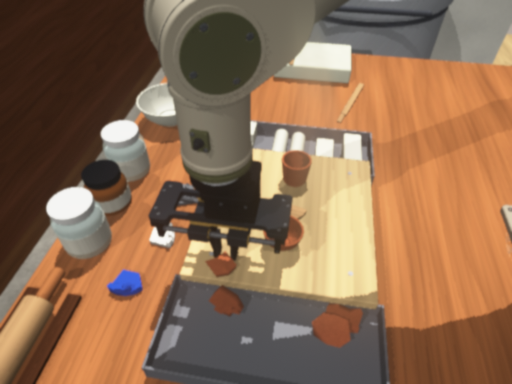

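The small shard (221,264) is still in front of the fingers, near the edge. Final stretch.

Request:
move_arm --pt "0.007 0 0 0" --pt "0.014 0 0 0" --pt "0.021 0 0 0" --pt "0.028 0 0 0" --pt "0.035 0 0 0" --pt "0.042 0 0 0" --pt "0.049 0 0 0" --pt "0.056 0 0 0" --pt "0.063 0 0 0" --pt "0.07 0 0 0" --pt "0.077 0 0 0" --pt "0.08 0 0 0" --pt "0.08 0 0 0" --pt "0.08 0 0 0"

```text
time: 21.55
ee_pos: [0.6156, 0.2072, 0.0645]
eef_rot: [0.707, 0.707, -0.0, 0.0]
ft_force: [-0.7, 0.3, 0.2]
width: 0.0179
```

Request:
move_arm --pt "0 0 -0.03 0" --pt "0 0 -0.07 0" --pt "0 0 -0.11 0" --pt "0 0 -0.15 0" --pt "-0.04 0 -0.17 0" --pt "-0.085 0 -0.17 0" --pt "-0.13 0 -0.17 0" --pt "-0.175 0 -0.17 0" --pt "-0.22 0 -0.17 0" --pt "-0.265 0 -0.17 0" --pt "-0.31 0 -0.17 0" --pt "-0.355 0 -0.17 0" --pt "-0.4 0 -0.17 0" --pt "-0.445 0 -0.17 0" --pt "-0.49 0 -0.17 0" --pt "-0.52 0 -0.17 0" --pt "-0.52 0 -0.17 0" --pt "-0.52 0 -0.17 0"

```text
time: 23.35
ee_pos: [0.6151, -0.3133, 0.2342]
eef_rot: [0.708, 0.706, 0.0, -0.0]
ft_force: [0.4, 0.2, -0.1]
width: 0.0177
```

```bash
python3 - <<'E'
from h import *
s=read_state();print(s['time'],s['ee_pos'],s['ft_force'])
p,d=imaging.camera('side');q,d2=imaging.camera('top')
cv2.imwrite('pics/side10.png',p[:,:,::-1]);cv2.imwrite('pics/top10.png',q[:,:,::-1])
c=imaging.get_calibration('top');K,R,t=c['camera_matrix'],c['R'],c['t']
v,u=np.mgrid[:384,:512]
W=((np.stack([(u-K[0,2])/K[0,0]*d2,(v-K[1,2])/K[1,1]*d2,d2],-1)-t)@R)
n,l,S,ce=cv2.connectedComponentsWithStats(mask(q))
for i in range(1,n):
    if S[i,4]>60: 
        X=W[l==i];print(S[i],ce[i].round(1),X.min(0).round(3),X.max(0).round(3))
E
```

```text
23.35 [ 0.61510121 -0.31325806  0.23418353] [ 0.3945948   0.15309253 -0.06511579]
[153 187  17  19 253] [160.6 196.6] [0.521 0.    0.009] [0.639 0.241 0.733]
[ 206  225   38   37 1071] [224.2 242.9] [0.5   0.    0.062] [0.559 0.121 0.733]
[304 229  34  33 549] [319.5 245.5] [ 0.498 -0.094  0.061] [0.55  0.    0.733]
[160 278  20  30 353] [168.6 292.9] [0.415 0.    0.01 ] [0.521 0.224 0.733]
```

View pics/side10.png

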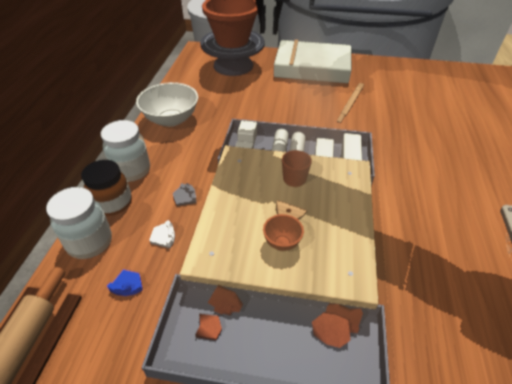

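View pics/top10.png

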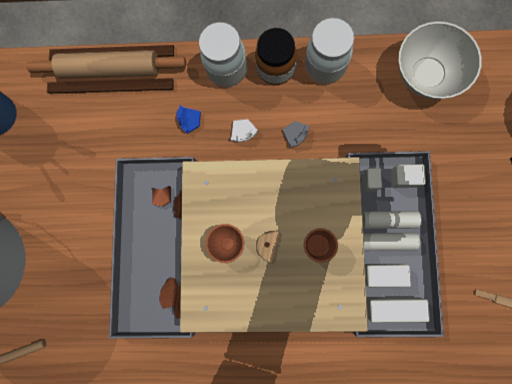

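All four shards are in the scrap tray: small (161,197), base (178,204), and wall with rim (168,297). Bowl, rib and cup match the first picture. The base and rim are partly hidden by the board's edge, so I check how they rest before handing in.

```bash
python3 - <<'E'
from h import *
p,d=imaging.camera('side');c=imaging.get_calibration('side');K,R,t=c['camera_matrix'],c['R'],c['t']
v,u=np.mgrid[:384,:512]
W=((np.stack([(u-K[0,2])/K[0,0]*d,(v-K[1,2])/K[1,1]*d,d],-1)-t)@R)
n,l,S,ce=cv2.connectedComponentsWithStats(mask(p))
for i in range(1,n):
    X=W[(l==i)&(d>0)]
    if S[i,4]>60: print(ce[i].round(),np.percentile(X,[3,50,97],axis=0).round(3).tolist())
cv2.imwrite('pics/crop11.png',cv2.resize(p[270:384,140:400,::-1],None,fx=3,fy=3,interpolation=2))
E
```

```text
[230.  20.] [[0.699, -0.664, 0.089], [0.757, -0.552, 0.152], [0.824, -0.521, 0.179]]
[224. 305.] [[0.584, 0.184, 0.009], [0.606, 0.192, 0.013], [0.63, 0.201, 0.03]]
[335. 328.] [[0.404, 0.187, 0.011], [0.436, 0.204, 0.025], [0.463, 0.223, 0.041]]
[209. 327.] [[0.607, 0.214, 0.01], [0.622, 0.229, 0.012], [0.637, 0.244, 0.015]]
```

View pics/crop11.png

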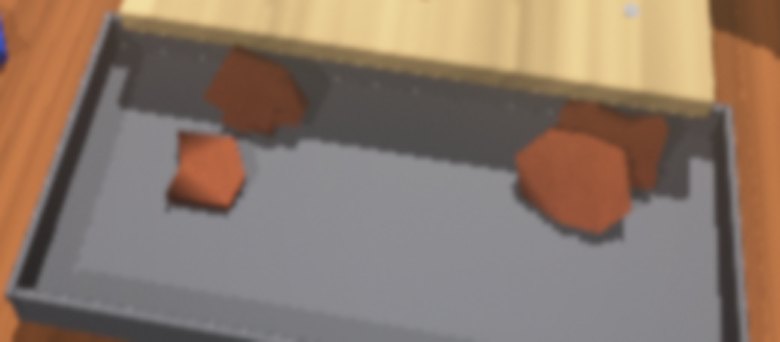

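The crop shows all four shards inside the tray, with tops at or below 41 mm and the board clear of shards. The wall shard rests on the rim shard.

```bash
python3 - <<'E'
from bench import r
print(r.close_job())
E
```

```text
the job is handed in; nothing more can be done
None
```

All four shards are in the empty scrap tray, and I handed the job in at about 23.5 s of the 72 s allowed. I pushed them one at a time with the part-open fingers, in the order rim, wall, base, small, and never picked one up.

- **Shards:** in the last pictures all four lie inside the scrap tray, at or below about 41 mm above the bench. The wall shard rests on the rim shard.
- **Left in place:** the cup, bowl and rib look the same as in the first picture. The cup and bowl centres moved no more than about 1 px, apart from a shadow over the cup. I compared the rib by eye only.
- **Untouched:** the post tray and the blue, white and grey look-alikes were not disturbed.
- **Forces:** the wrist readings, taken at the end of each move, stayed below about 2 N.
- **Robot:** the arm is clear of everything.

No check failed or disagreed.

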